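# Find the flat base plate with a straightedge and stand the pin block on it

### The job

One of the two aluminium base plates on the plywood carrier is bent: take the I-section straightedge from the tool tray, lay it lengthwise along the middle of one plate, let go of it, then press down firmly on its near end and after that on its far end to feel whether it rocks. Put the straightedge back in the tray as it lay, and stand the pin block upright on the middle of the plate that is flat, its length along the plate's. Leave everything else on the bench where it is.

Things in the scene. Friction and masses are not known exactly. Their poses are not given: they have to be found in the camera images.
- carrier: Fixed level plywood board 200 (x) x 250 (y) x 12 mm; two bare aluminium base plates, each 170 (x) x 100 (y) x 12 mm with a flush dark screw in each corner, are screwed down side by side on it. Origin: centre of the board's underside; x along the plates' length, + being the far end (away from the robot), y to the left plate, z up. A bow handle 66 mm wide, 48 mm high stands mid-way at each end.
- seat_left (a point): Middle of the left (+y) base plate, 30 mm above the bench, axes as the carrier's, 62 mm left of its centre. One plate, either one, is flat: its whole face lies at this height. See seat_right for the bent one.
- seat_right (a point): The same for the right (-y) plate. The bent plate, left or right, peaks 3.8 mm above its two end edges, which lie at the point's height, along a line across it 15 mm beyond the middle (+x). A straightedge laid along it rests on one slope and tips to the other (0.09 rad in all, about 6 mm at the raised end) when the raised end is pressed with 1 to 2 N.
- tray: Fixed shallow grey tool tray with a black liner, outside 262 (x) x 152 (y) x 20 mm high, wall 4 mm, inner floor 4 mm above the bench. Origin at the centre of its underside, x along its length. It lies on the robot's left or right, the pin block on the other side.
- straightedge: Steel I-section straightedge, 200 mm long (x), 22 mm wide over both flanges (y), 30 mm high, 0.5 kg or so. Origin at the centre of its underside. Loose, upright on its lower flange in the tray's +y half, roughly lengthwise. Both ends are alike; grip it across the 22 mm flanges at mid-length.
- pin_block: Connector test pin block, upright on the bench: aluminium foot 120 (x) x 64 (y) x 10 mm, on it a black body 100 (x) x 50 (y) mm up to 54 mm high, with brass pins and two keying walls on top up to 64 mm. About 0.45 kg. Origin at the centre of the foot's underside; grip it across the 50 mm body, above the foot.
- spanner: Bystander: steel spanner 150 mm long (x), up to 24 mm wide, 8 mm high, lying in the -y half of the tray. Origin mid-shank, on the tray's floor.
- jar: Bystander: glass jar, 56 mm diameter, 70 mm high, standing near one end of the pin block. Origin at the centre of its underside.
- profile_offcut: Bystander: offcut of slotted aluminium profile, 150 (x) x 30 x 30 mm, lying beside the pin block. Origin at the centre of its underside.
- spray_can: Bystander: white bottle with a black cap, 52 mm diameter, 165 mm high. Origin at the centre of its underside.
- pick_bin: Bystander: blue pick bin 150 (x) x 100 x 75 mm with black connectors, behind the carrier. Origin at the centre of its underside.
- carton: Bystander: cardboard carton 110 (x) x 80 x 60 mm. Origin at the centre of its underside.

How it is judged (in metres and radians):
On the way, in this order (a step that is already met when the one before it is completed fails the run):
1. the straightedge lies, let go and still, lengthwise on the middle of one base plate (((x of straightedge in the frame of seat_left between -0.03 and 0.03 m and y of straightedge in the frame of seat_left between -0.025 and 0.025 m and z of straightedge in the frame of seat_left between -0.003 and 0.008 m and angle between the x axis of straightedge and the x axis of seat_left, either way round below 0.15 rad and angle between straightedge's own z axis and vertical below 0.12 rad and contact force between the fingers and straightedge below 0.3 N and linear speed of straightedge below 0.02 m/s) or (x of straightedge in the frame of seat_right between -0.03 and 0.03 m and y of straightedge in the frame of seat_right between -0.025 and 0.025 m and z of straightedge in the frame of seat_right between -0.003 and 0.008 m and angle between the x axis of straightedge and the x axis of seat_right, either way round below 0.15 rad and angle between straightedge's own z axis and vertical below 0.12 rad and contact force between the fingers and straightedge below 0.3 N and linear speed of straightedge below 0.02 m/s))), for 0.2 s.
2. its near end is pressed down while it lies on the plate (((x of straightedge in the frame of seat_left between -0.03 and 0.03 m and y of straightedge in the frame of seat_left between -0.025 and 0.025 m and z of straightedge in the frame of seat_left between -0.003 and 0.008 m and angle between the x axis of straightedge and the x axis of seat_left, either way round below 0.15 rad and angle between straightedge's own z axis and vertical below 0.12 rad and contact force between the fingers and straightedge above 2 N and x of the grasp point in the frame of seat_left below -0.045 m and y of the grasp point in the frame of seat_left between -0.04 and 0.04 m) or (x of straightedge in the frame of seat_right between -0.03 and 0.03 m and y of straightedge in the frame of seat_right between -0.025 and 0.025 m and z of straightedge in the frame of seat_right between -0.003 and 0.008 m and angle between the x axis of straightedge and the x axis of seat_right, either way round below 0.15 rad and angle between straightedge's own z axis and vertical below 0.12 rad and contact force between the fingers and straightedge above 2 N and x of the grasp point in the frame of seat_right below -0.045 m and y of the grasp point in the frame of seat_right between -0.04 and 0.04 m))), for 0.05 s.
3. then its far end is pressed down (((x of straightedge in the frame of seat_left between -0.03 and 0.03 m and y of straightedge in the frame of seat_left between -0.025 and 0.025 m and z of straightedge in the frame of seat_left between -0.003 and 0.008 m and angle between the x axis of straightedge and the x axis of seat_left, either way round below 0.15 rad and angle between straightedge's own z axis and vertical below 0.12 rad and contact force between the fingers and straightedge above 2 N and x of the grasp point in the frame of seat_left above 0.045 m and y of the grasp point in the frame of seat_left between -0.04 and 0.04 m) or (x of straightedge in the frame of seat_right between -0.03 and 0.03 m and y of straightedge in the frame of seat_right between -0.025 and 0.025 m and z of straightedge in the frame of seat_right between -0.003 and 0.008 m and angle between the x axis of straightedge and the x axis of seat_right, either way round below 0.15 rad and angle between straightedge's own z axis and vertical below 0.12 rad and contact force between the fingers and straightedge above 2 N and x of the grasp point in the frame of seat_right above 0.045 m and y of the grasp point in the frame of seat_right between -0.04 and 0.04 m))), for 0.05 s.
At the end, for the whole second after the job is handed in: The pin block stands level (0.016 rad; on the bent plate it leans 0.038) on a base plate, centre within 18 mm along and 15 mm across of the middle, length within 0.12 rad of the plate's; the straightedge lies on the tray's floor within 50 mm of its middle lengthwise, level to 0.05 rad; both still (((x of pin_block in the frame of seat_left between -0.018 and 0.018 m and y of pin_block in the frame of seat_left between -0.015 and 0.015 m and z of pin_block in the frame of seat_left between -0.004 and 0.004 m and angle between the x axis of pin_block and the x axis of seat_left, either way round below 0.12 rad) or (x of pin_block in the frame of seat_right between -0.018 and 0.018 m and y of pin_block in the frame of seat_right between -0.015 and 0.015 m and z of pin_block in the frame of seat_right between -0.004 and 0.004 m and angle between the x axis of pin_block and the x axis of seat_right, either way round below 0.12 rad)) and angle between pin_block's own z axis and vertical below 0.016 rad and linear speed of each of pin_block, straightedge below 0.02 m/s and x of straightedge in the frame of tray between -0.05 and 0.05 m and y of straightedge in the frame of tray between -0.075 and 0.075 m and z of straightedge in the frame of tray below 0.008 m and angle between straightedge's own z axis and vertical below 0.05 rad); the robot touches nothing.
It fails at once if something else on the bench is moved more than 30 mm (distance of any of spanner, jar, profile_offcut, spray_can, pick_bin, carton from where it was at the start of the episode above 0.03 m).
It fails at once if the pin block is tipped over 0.6 rad (angle between pin_block's own z axis and vertical above 0.6 rad).
It fails at once if the straightedge is tipped over 0.6 rad (angle between straightedge's own z axis and vertical above 0.6 rad).
It also fails if it takes over 72 s, if anything falls off the work surface, if the arm or the gripper's body presses on something with over 40 N, if the wrist force passes 120 N, or if a joint passes its speed limit or range.

### The arm

A 7-joint arm with a two-finger parallel gripper is mounted at the origin on the work surface. World frame = base frame: x ahead of the robot, y to its left, z up, the work surface at z = 0. Lengths are in mm, angles in rad, forces in N, time in s.
With the tool pointing down it reaches from about 400 to 875 mm from the base axis. Payload 4.4 kg.
Tool frame: the origin (TCP) lies midway between the tips of the shut fingers; the grasp point (between the pads) lies 19 mm behind it; z points along the fingers, y is the line along which they close (so a half turn about z gives the same grasp; the last joint's range is limited). The gripper opens to 85 mm and grips with 20 to 120 N. Pads are 22 mm wide; open, the fingers measure 114 mm over their backs; the gripper's body (76 mm by 85 mm) begins 54 mm behind the grasp point. The pads swing forward as they close: fully open they stand 13 mm farther back than shut.
Start: joints at [-1.352, 0.628, 0.038, 1.517, -0.027, 0.996, -0.02], TCP at [182.603, 623.838, 231.313] pointing down, gripper open.
Joint ranges: [-3.06, 3.06], [-0.37, 2.12], [-1.25, 1.32], [0.18, 2.47], [-1.1, 4.24], [0.23, 1.98], [-2.94, 2.94]. Speed limits (rad/s): [2.57, 2.57, 3.14, 3.14, 3.14, 3.14, 3.14].

### API

Orientations are given as [roll, pitch, yaw] about the fixed x, y, z axes, in that order (R = Rz(yaw) Ry(pitch) Rx(roll)).
In Python, from cell import read_state, get_image, finish_job gives the robot as it stands.
- The arm moves only by the tool send_rows, never from a script. Its argument "series" is a list of rows, each an object of numbers: "ax", "ay", "az": the turn, a rotation vector about the tool's x, y, z in rad; "dx", "dy", "dz": the shift along the tool's x, y, z in cm; "hand": the closure, from 0 (fully open) to 1 (shut). In form: [{"ax": .., "ay": .., "az": .., "dx": .., "dy": .., "dz": .., "hand": ..}, ...]. A call has 1 to 10 rows; each row is the pose to reach, as a shift and turn from the pose commanded when the call began, along the tool's axes at that moment; what a row does not reach only later rows make up. A row lasts 1/10 s, in which the tool goes at most 50 mm and 8.59 degrees, less where a joint would pass 70% of its speed; a pose out of reach is approached as far as the arm can. A call with a gripper value outside its range is refused whole. The fingers move at their own pace and stop on an object; the grip force is fixed at half the most. Time passes only in rows, so rows that repeat a pose let the fingers close. It gives the time, the measured TCP pose, the force, the opening and the grip force at its end, in the units of the state.
- read_state(): the state, without advancing time (a new reading comes with each control period).
- get_image(name): name is "scene" or "top" or "wrist"; returns a dict with "pixels" (384x512x3 uint8, red, green, blue), "mtx" (3x3 intrinsics, pixels), "R" (3x3) and "t" (3): a world point X has camera coordinates R X + t. Camera axes: x right, y down, z forward; pixel columns grow to the right and rows downward; lengths in mm; the calibration is good to about 2 mm. The wrist camera is an equidistant fisheye: a pixel r from the principal point sees the ray r / f radians off the axis. A picture is of the moment at which its call begins. There is no depth.
- finish_job(): hands the job in; it is judged then, once.
The state is a dict: "clock": time; "qpos": joint angles; "qd": joint speeds; "tau": joint torques, N m; "eef_pos": TCP position; "tool_rot": TCP orientation; "force": force on the tool from outside, world axes, zero at the start; "torque": the same for the moment, N m; "width": finger opening in mm; "gripper_force": force on a finger pad.
Only numpy, scipy, OpenCV 4.12 (cv2) and the standard library are available. Lean on these libraries where they do the work, as an engineer would, in place of code of your own. Each camera call takes 0.05 s, during which the arm holds its last target. There are 200 camera calls.

## Working session

There is one attempt and no reset: what is moved stays moved. The work goes in short steps, Python scripts to look and compute and a tool call to move; the robot and the scene stay as the last step left them, time stands still between calls to the robot, and variables do not carry over. Pictures are saved under pics/ and viewed, at most 10 in all, crops included, and the job is handed in when it is done.

Besides the shell and the picture viewer there is one more tool, called after "Request:" as name(argument=value, ...), one argument or row to a line, values as JSON. send_rows: Moves the arm, as the interface text tells. Its arguments: {"type":"object","properties":{"series":{"type":"array","items":{"type":"object","properties":{"ax":{"type":"number"},"ay":{"type":"number"},"az":{"type":"number"},"dx":{"type":"number"},"dy":{"type":"number"},"dz":{"type":"number"},"hand":{"type":"number"}}}}},"required":["series"]}

```bash
mkdir -p pics; cat > h.py <<'E'
import numpy as np, cv2
from cell import read_state, get_image, finish_job
def snap(n,f=None):
    im=get_image(n)
    if f: cv2.imwrite('pics/'+f,np.ascontiguousarray(im['pixels'][:,:,::-1]))
    return im
def ray(im,u,v):
    K=np.array(im['mtx']);R=np.array(im['R']);t=np.array(im['t'])
    d=np.linalg.inv(K)@[u,v,1.]
    return -R.T@t,R.T@d
def onz(im,u,v,z):
    c,d=ray(im,u,v); return (c+d*(z-c[2])/d[2])
def proj(im,X):
    p=np.array(im['mtx'])@(np.array(im['R'])@np.array(X,float)+np.array(im['t']));return p[:2]/p[2]
E
python3 - <<'E'
from h import *
import pickle
t=snap('top','t0.png');s=snap('scene','s0.png')
pickle.dump((t,s),open('im0.pkl','wb'))
print(read_state())
for i in(t,s): print(i['mtx'],-np.array(i['R']).T@i['t'],i['R'])
E
```

```text
{'clock': 0.1, 'qpos': array([-1.35181254,  0.62924431,  0.03845593,  1.5182613 , -0.02701778,
        0.99631363, -0.01997926]), 'qd': array([ 9.59678745e-04,  4.23847242e-04, -1.32347702e-03, -2.79142125e-03,
       -2.52177524e-04, -3.99738269e-04, -1.79510624e-05]), 'tau': array([ 3.94624978e-03, -5.64528036e+01,  1.23092070e+00, -1.93970633e+01,
        1.12842044e-02,  5.44783892e-03, -3.23711085e-06]), 'eef_pos': array([182.4318281 , 623.28998302, 230.48944166]), 'tool_rot': array([-3.13988418e+00,  8.32603290e-06,  2.85681105e+00]), 'force': array([ 0.08231085,  1.27124312, -0.3526496 ]), 'torque': array([-0.02280044,  0.00348799, -0.00308592]), 'gripper_force': 0.0, 'width': 85.2816494188324}
[[393.53716489   0.         252.09212063]
 [  0.         393.53716489 182.03222901]
 [  0.           0.           1.        ]] [ 416.67875274  -15.425677   1086.41457587] [[-0.01563247 -0.99985098 -0.00732421]
 [-0.98497008  0.01665918 -0.17191977]
 [ 0.17201617  0.0045266  -0.98508373]]
[[500.16901593   0.         253.51918025]
 [  0.         500.16901593 195.90115196]
 [  0.           0.           1.        ]] [1226.68925131  882.50459486 1203.94711313] [[-0.80232422  0.59683381 -0.00807742]
 [ 0.43085361  0.56972537 -0.69984153]
 [-0.41308718 -0.56498    -0.71425247]]
```

View pics/t0.png

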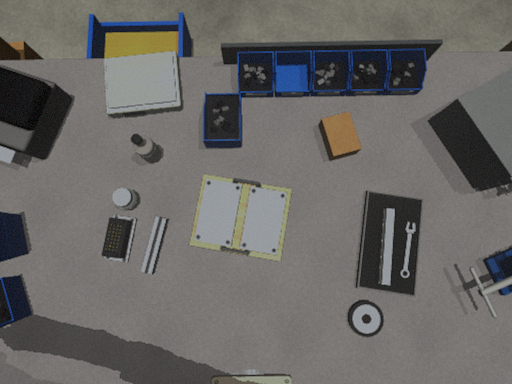

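View pics/s0.png

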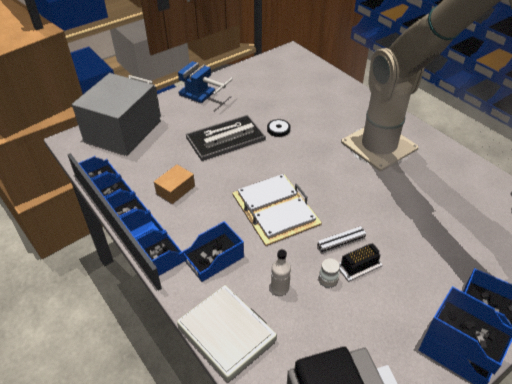

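The top view shows the carrier at (242,217) and the tray at (390,243), with the straightedge at (388,246). The pin block is at (119,239), the jar at (124,197) and the offcut at (154,244). The scene view confirms this layout.

```bash
python3 - <<'E'
from h import *
import pickle
t,s=pickle.load(open('im0.pkl','rb'))
p=t['pixels'];hsv=cv2.cvtColor(p,cv2.COLOR_RGB2HSV);g=cv2.cvtColor(p,cv2.COLOR_RGB2GRAY)
def rects(mask,box,z,name,amin=60):
    x0,y0,x1,y1=box;m=np.zeros_like(g);m[y0:y1,x0:x1]=mask[y0:y1,x0:x1].astype('u1')*255
    for c in cv2.findContours(m,cv2.RETR_EXTERNAL,cv2.CHAIN_APPROX_NONE)[0]:
        if cv2.contourArea(c)<amin: continue
        P=np.array([onz(t,u,v,z)[:2] for u,v in c[:,0]],np.float32)
        r=cv2.minAreaRect(P);print(name,np.round(r[0],1),np.round(r[1],1),round(r[2],1),cv2.contourArea(c))
print(g[215,215],g[215,265],g[246,388],hsv[225,245],g[230,377],g[243,105],g[240,118],p[300,300])
br=(g>140)&(hsv[...,1]<60)
rects(br,(185,165,300,270),24,'plate',500)
rects((hsv[...,1]>60)&(hsv[...,0]>15)&(hsv[...,0]<40)|br,(185,165,300,270),20,'board',500)
rects(br,(365,195,397,295),34,'edge(top)')
rects(br,(398,195,420,295),12,'spanner')
rects(g<70,(345,180,430,305),15,'tray',1000)
rects(g<70,(95,208,140,270),54,'body',200)
rects(g>125,(95,208,140,270),10,'foot',30)
rects(g>125,(140,208,175,280),30,'offcut',30)
rects(g>125,(105,180,140,212),70,'jar',30)
E
```

```text
151 153 148 [106  17 162] 40 36 72 [123 120 116]
plate [493.9 -31.9] [131.7 185.3] 79.5 2431.5
plate [520.   87.8] [108.5 190.6] 79.5 2252.5
board [508.7  22.1] [246.5 196.3] 79.2 6121.0
edge(top) [ 424.6 -365.5] [ 18.6 196.5] 82.1 446.5
spanner [ 399.9 -418.3] [ 18.7 113. ] 81.9 60.5
tray [ 434.1 -379.9] [143.6 254.3] 80.2 4978.0
body [456.4 343.9] [ 61.4 105.6] 80.8 851.0
foot [460.3 324.1] [129.7  44.4] 12.4 66.0
offcut [434.6 245.7] [ 10.  148.1] 76.2 152.5
offcut [439.7 265.2] [ 11.9 150.8] 76.0 185.0
jar [562.9 332.2] [48.  47.1] 2.6 252.5
```

Request:
send_rows(
  series=[
    {"dx": -45.8,"dy": -43.3,"az": -0.147,"hand": 0},
    {"dx": -45.8,"dy": -43.3,"az": -0.147,"hand": 0},
    {"dx": -45.8,"dy": -43.3,"az": -0.147,"hand": 0},
    {"dx": -45.8,"dy": -43.3,"az": -0.147,"hand": 0},
    {"dx": -45.8,"dy": -43.3,"az": -0.147,"hand": 0},
    {"dx": -45.8,"dy": -43.3,"az": -0.147,"hand": 0},
    {"dx": -45.8,"dy": -43.3,"az": -0.147,"hand": 0},
    {"dx": -45.8,"dy": -43.3,"az": -0.147,"hand": 0},
    {"dx": -45.8,"dy": -43.3,"az": -0.147,"hand": 0},
    {"dx": -45.8,"dy": -43.3,"az": -0.147,"hand": 0},
  ],
)

```text
invalid input at $.series[0]: expected keys ax, ay, az, dx, dy, dz, hand
```

```bash
cat >> h.py <<'E'
from scipy.spatial.transform import Rotation as Ro
def go(x,y,z,yaw):
    s=read_state();R=Ro.from_euler('xyz',s['tool_rot']);T=Ro.from_euler('xyz',[np.pi,0,yaw])
    print('at',np.round(s['eef_pos'],1),np.round(s['tool_rot'],3),'F',np.round(s['force'],1),'w',round(s['width'],1),'t',s['clock'])
    print('shift cm',np.round(R.inv().apply(np.array([x,y,z])-s['eef_pos'])/10,2),'turn',np.round((R.inv()*T).as_rotvec(),3))
E
python3 - <<'E'
from h import *
go(425,-365,180,3.004)
E
```

```text
at [182.4 623.3 230.5] [-3.14   0.     2.857] F [ 0.1  1.3 -0.4] w 85.3 t 0.1
shift cm [-51.05 -88.02   5.2 ] turn [-0.002 -0.    -0.147]
```

Request:
send_rows(
  series=[
    {"ax": 0,"ay": 0,"az": -0.147,"dx": -45.8,"dy": -43.3,"dz": 0,"hand": 0},
    {"ax": 0,"ay": 0,"az": -0.147,"dx": -45.8,"dy": -43.3,"dz": 0,"hand": 0},
    {"ax": 0,"ay": 0,"az": -0.147,"dx": -45.8,"dy": -43.3,"dz": 0,"hand": 0},
    {"ax": 0,"ay": 0,"az": -0.147,"dx": -45.8,"dy": -43.3,"dz": 0,"hand": 0},
    {"ax": 0,"ay": 0,"az": -0.147,"dx": -45.8,"dy": -43.3,"dz": 0,"hand": 0},
    {"ax": 0,"ay": 0,"az": -0.147,"dx": -45.8,"dy": -43.3,"dz": 0,"hand": 0},
    {"ax": 0,"ay": 0,"az": -0.147,"dx": -45.8,"dy": -43.3,"dz": 0,"hand": 0},
    {"ax": 0,"ay": 0,"az": -0.147,"dx": -45.8,"dy": -43.3,"dz": 0,"hand": 0},
    {"ax": 0,"ay": 0,"az": -0.147,"dx": -45.8,"dy": -43.3,"dz": 0,"hand": 0},
    {"ax": 0,"ay": 0,"az": -0.147,"dx": -45.8,"dy": -43.3,"dz": 0,"hand": 0},
  ],
)

```text
clock: 1.1
eef_pos: [435.3, 190.2, 231.2]
tool_rot: [-3.142, -0.0, 3.004]
force: [0.9, 0.1, 0.6]
width: 85.6
gripper_force: 0.0
```

```bash
python3 - <<'E'
from h import *
print(read_state()['qpos'])
go(425,-365,180,3.004)
w=snap('wrist','w0.png');print(w['mtx'],-np.array(w['R']).T@w['t'])
E
```

```text
[-0.49523949  0.38128526  0.03303903  1.99009778 -0.01776813  0.77064839
  0.98136678]
at [435.3 190.2 231.2] [-3.142 -0.     3.004] F [0.9 0.1 0.6] w 85.6 t 1.1
shift cm [ -6.6  -55.13   5.12] turn [-0. -0. -0.]
[[297.31863964   0.         257.04952969]
 [  0.         297.31863964 193.04447145]
 [  0.           0.           1.        ]] [357.44746368 201.22435417 374.53615464]
```

View pics/w0.png

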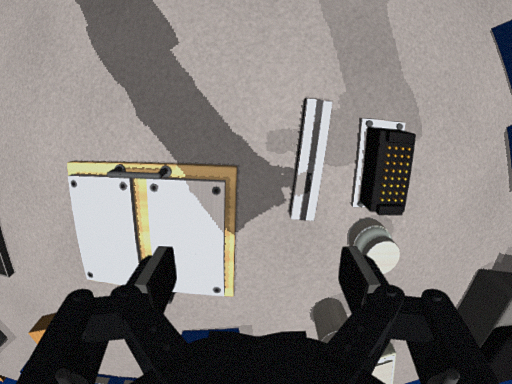

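```bash
cat >> h.py <<'E'
def fz(im,u,v,z):
    K=np.array(im['mtx']);R=np.array(im['R']);a=np.array([(u-K[0,2])/K[0,0],(v-K[1,2])/K[1,1]]);r=np.hypot(*a)
    d=np.r_[a/r*np.sin(r),np.cos(r)] if r>0 else np.array([0,0,1.])
    c=-R.T@np.array(im['t']);d=R.T@d;return c+d*(z-c[2])/d[2]
E
python3 - <<'E'
from h import *
w=snap('wrist')
g=cv2.cvtColor(w['pixels'],cv2.COLOR_RGB2GRAY)
P={}
for n,(u,v) in dict(Rnr=(73,184),Rnl=(123,186),Lnr=(154,187),Lnl=(216,190),Rfr=(90,275),Lfl=(217,290)).items():
    k=g[v-5:v+6,u-5:u+6];m=k<90;yy,xx=np.nonzero(m)
    P[n]=fz(w,u-5+xx.mean(),v-5+yy.mean(),30)[:2];print(n,np.round(P[n],1))
R=(P['Rnl']+P['Rfr'])/2;L=(P['Lnr']+P['Lfl'])/2;d=L-R
print('R',R,'L',L,np.hypot(*d),np.degrees(np.arctan2(-d[0],d[1])))
for a,b in(('Rnr','Rfr'),('Lnl','Lfl')):
    e=P[b]-P[a];print(np.hypot(*e),np.arctan2(e[1],e[0]))
for u,v in((370,124),(401,126)): print(fz(w,u,v,10))
E
```

```text
Rnr [418.6 -66.4]
Rnl [434.4  11.9]
Lnr [442.2  55. ]
Lnl [458.1 132.8]
Rfr [563.6 -94.1]
Lfl [602.5 105.2]
R [498.98733952 -41.09202914] L [522.32659951  80.0613395 ] 123.38095392348623 -10.904012152854985
147.5843251911256 -0.1884865415944281
147.01930554533794 -0.18927045692796887
[409.56143322 330.09120625  10.        ]
[416.05176523 375.09804354  10.        ]
```

Request:
send_rows(
  series=[
    {"ax": 0,"ay": 0,"az": 0,"dx": -6.6,"dy": -55.1,"dz": 0,"hand": 0},
    {"ax": 0,"ay": 0,"az": 0,"dx": -6.6,"dy": -55.1,"dz": 0,"hand": 0},
    {"ax": 0,"ay": 0,"az": 0,"dx": -6.6,"dy": -55.1,"dz": 0,"hand": 0},
    {"ax": 0,"ay": 0,"az": 0,"dx": -6.6,"dy": -55.1,"dz": 0,"hand": 0},
    {"ax": 0,"ay": 0,"az": 0,"dx": -6.6,"dy": -55.1,"dz": 0,"hand": 0},
    {"ax": 0,"ay": 0,"az": 0,"dx": -6.6,"dy": -55.1,"dz": 0,"hand": 0},
    {"ax": 0,"ay": 0,"az": 0,"dx": -6.6,"dy": -55.1,"dz": 0,"hand": 0},
    {"ax": 0,"ay": 0,"az": 0,"dx": -6.6,"dy": -55.1,"dz": 0,"hand": 0},
    {"ax": 0,"ay": 0,"az": 0,"dx": -6.6,"dy": -55.1,"dz": 5,"hand": 0},
    {"ax": 0,"ay": 0,"az": 0,"dx": -6.6,"dy": -55.1,"dz": 5,"hand": 0},
  ],
)

```text
clock: 2.2
eef_pos: [425.8, -304.6, 200.3]
tool_rot: [-3.142, 0.001, 3.004]
force: [1.0, 1.1, 0.2]
width: 85.6
gripper_force: 0.0
```

```bash
python3 - <<'E'
from h import *
import pickle
w=snap('wrist','w1.png');pickle.dump(w,open('w1.pkl','wb'))
g=cv2.cvtColor(w['pixels'],cv2.COLOR_RGB2GRAY)
m=((g>150)*255).astype('u1')
for c in cv2.findContours(m,cv2.RETR_EXTERNAL,cv2.CHAIN_APPROX_NONE)[0]:
    if cv2.contourArea(c)>200:
        r=cv2.minAreaRect(np.array([fz(w,u,v,34)[:2] for u,v in c[:,0]],np.float32));print(cv2.boundingRect(c),np.round(r[0],1),np.round(r[1],1),r[2])
E
```

```text
(0, 360, 26, 24) [  853.9 -1003.1] [ 39.8 291.3] 28.763193130493164
(0, 347, 26, 25) [ 785.5 -959.3] [ 21.1 240.5] 28.760961532592773
(372, 339, 41, 36) [ 763.2 -112.8] [79. 89.] 89.14414978027344
(147, 112, 22, 120) [ 410.5 -414.6] [ 24.  138.7] 77.72245025634766
(0, 102, 32, 69) [ 326.9 -630.5] [110.2  30.1] 21.4141845703125
(189, 88, 28, 173) [ 425.2 -365.1] [ 22.5 199.7] 82.24867248535156
(164, 0, 348, 343) [ 506.1 -179.7] [509.7 581.6] 6.953468322753906
(205, 0, 67, 38) [ 258.1 -301.4] [68.4 42.5] 80.49370574951172
(0, 0, 322, 303) [ 416.9 -494.6] [430.  500.5] 71.70137023925781
```

View pics/w1.png

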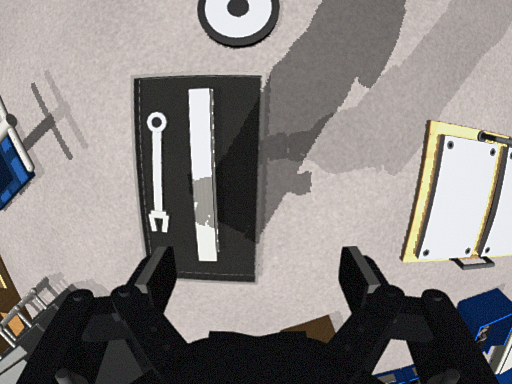

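The straightedge spans (190,88)–(217,261). The spanner is to its left at (157,170), so I'll narrow the fingers before going down.

Request:
send_rows(
  series=[
    {"ax": 0,"ay": 0,"az": -0.002,"dx": -0.8,"dy": -6.0,"dz": 5,"hand": 0.58},
    {"ax": 0,"ay": 0,"az": -0.002,"dx": -0.8,"dy": -6.0,"dz": 12,"hand": 0.58},
    {"ax": 0,"ay": 0,"az": -0.002,"dx": -0.8,"dy": -6.0,"dz": 14,"hand": 0.58},
    {"ax": 0,"ay": 0,"az": -0.002,"dx": -0.8,"dy": -6.0,"dz": 14,"hand": 0.58},
    {"ax": 0,"ay": 0,"az": -0.002,"dx": -0.8,"dy": -6.0,"dz": 14,"hand": 0.58},
    {"ax": 0,"ay": 0,"az": -0.002,"dx": -0.8,"dy": -6.0,"dz": 14,"hand": 0.58},
    {"ax": 0,"ay": 0,"az": -0.002,"dx": -0.8,"dy": -6.0,"dz": 14,"hand": 0.58},
    {"ax": 0,"ay": 0,"az": -0.002,"dx": -0.8,"dy": -6.0,"dz": 14,"hand": 0.58},
  ],
)

```text
clock: 3.05
eef_pos: [426.7, -363.8, 62.8]
tool_rot: [-3.14, 0.003, 3.007]
force: [-0.3, -0.0, -0.4]
width: 35.6
gripper_force: 0.0
```

```bash
python3 - <<'E'
from h import *
go(425.2,-365.1,7,3.006)
E
```

```text
at [ 426.7 -363.8   62.8] [-3.140e+00  3.000e-03  3.007e+00] F [-0.3 -0.  -0.4] w 35.6 t 3.05
shift cm [ 0.15 -0.13  5.58] turn [-0.002  0.003  0.001]
```

Request:
send_rows(
  series=[
    {"ax": 0,"ay": 0,"az": 0,"dx": 0.1,"dy": -0.1,"dz": 2,"hand": 0.58},
    {"ax": 0,"ay": 0,"az": 0,"dx": 0.1,"dy": -0.1,"dz": 4,"hand": 0.58},
    {"ax": 0,"ay": 0,"az": 0,"dx": 0.1,"dy": -0.1,"dz": 5.2,"hand": 0.58},
    {"ax": 0,"ay": 0,"az": 0,"dx": 0.1,"dy": -0.1,"dz": 5.5,"hand": 0.58},
    {"ax": 0,"ay": 0,"az": 0,"dx": 0.1,"dy": -0.1,"dz": 5.5,"hand": 0.62},
    {"ax": 0,"ay": 0,"az": 0,"dx": 0.1,"dy": -0.1,"dz": 5.5,"hand": 0.7},
    {"ax": 0,"ay": 0,"az": 0,"dx": 0.1,"dy": -0.1,"dz": 5.5,"hand": 1},
    {"ax": 0,"ay": 0,"az": 0,"dx": 0.1,"dy": -0.1,"dz": 5.5,"hand": 1},
    {"ax": 0,"ay": 0,"az": 0,"dx": 0.1,"dy": -0.1,"dz": 5.5,"hand": 1},
  ],
)

```text
clock: 3.95
eef_pos: [424.7, -365.0, 6.6]
tool_rot: [-3.141, 0.002, 3.006]
force: [-0.4, -1.2, 6.7]
width: 21.0
gripper_force: 58.8
```

```bash
python3 - <<'E'
from h import *
go(499,-41,110,2.953)
E
```

```text
at [ 424.7 -365.     6.6] [-3.141e+00  2.000e-03  3.006e+00] F [-0.4 -1.2  6.7] w 21.0 t 3.95
shift cm [ -2.99  33.1  -10.37] turn [-0.001  0.002  0.053]
```

Request:
send_rows(
  series=[
    {"ax": 0,"ay": 0,"az": 0,"dx": 0,"dy": 0,"dz": -2,"hand": 1},
    {"ax": 0,"ay": 0,"az": 0,"dx": 0,"dy": 0,"dz": -5,"hand": 1},
    {"ax": 0,"ay": 0,"az": 0,"dx": 0,"dy": 0,"dz": -9,"hand": 1},
    {"ax": 0,"ay": 0,"az": 0.053,"dx": -0.5,"dy": 4,"dz": -10.4,"hand": 1},
    {"ax": 0,"ay": 0,"az": 0.053,"dx": -1,"dy": 8.5,"dz": -10.4,"hand": 1},
    {"ax": 0,"ay": 0,"az": 0.053,"dx": -1.5,"dy": 13.5,"dz": -10.4,"hand": 1},
    {"ax": 0,"ay": 0,"az": 0.053,"dx": -2,"dy": 18.5,"dz": -10.4,"hand": 1},
    {"ax": 0,"ay": 0,"az": 0.053,"dx": -2.5,"dy": 23.5,"dz": -10.4,"hand": 1},
    {"ax": 0,"ay": 0,"az": 0.053,"dx": -2.8,"dy": 28.5,"dz": -10.4,"hand": 1},
    {"ax": 0,"ay": 0,"az": 0.053,"dx": -3,"dy": 32,"dz": -10.4,"hand": 1},
  ],
)

```text
clock: 4.95
eef_pos: [496.7, -46.9, 109.0]
tool_rot: [3.14, -0.002, 2.956]
force: [0.6, 0.4, -4.9]
width: 20.6
gripper_force: 59.8
```

Request:
send_rows(
  series=[
    {"ax": 0,"ay": 0,"az": 0,"dx": 0,"dy": 1,"dz": 0,"hand": 1},
    {"ax": 0,"ay": 0,"az": 0,"dx": 0,"dy": 1.1,"dz": 0,"hand": 1},
    {"ax": 0,"ay": 0,"az": 0,"dx": 0,"dy": 1.1,"dz": 0,"hand": 1},
    {"ax": 0,"ay": 0,"az": 0,"dx": 0,"dy": 1.1,"dz": 0,"hand": 1},
  ],
)

```text
clock: 5.35
eef_pos: [498.6, -42.7, 109.5]
tool_rot: [-3.14, -0.0, 2.95]
force: [0.4, 0.1, -5.3]
width: 20.9
gripper_force: 59.9
```

```bash
python3 - <<'E'
from h import *
go(499,-41,40,2.953)
E
```

```text
at [498.6 -42.7 109.5] [-3.14 -0.    2.95] F [ 0.4  0.1 -5.3] w 20.9 t 5.35
shift cm [-0.    0.19  6.95] turn [-0.001 -0.    -0.003]
```

Request:
send_rows(
  series=[
    {"ax": 0,"ay": 0,"az": 0,"dx": 0,"dy": 0.2,"dz": 3,"hand": 1},
    {"ax": 0,"ay": 0,"az": 0,"dx": 0,"dy": 0.2,"dz": 6,"hand": 1},
    {"ax": 0,"ay": 0,"az": 0,"dx": 0,"dy": 0.2,"dz": 6.9,"hand": 1},
    {"ax": 0,"ay": 0,"az": 0,"dx": 0,"dy": 0.2,"dz": 7.0,"hand": 1},
    {"ax": 0,"ay": 0,"az": 0,"dx": 0,"dy": 0.2,"dz": 7.1,"hand": 1},
    {"ax": 0,"ay": 0,"az": 0,"dx": 0,"dy": 0.2,"dz": 7.2,"hand": 1},
    {"ax": 0,"ay": 0,"az": 0,"dx": 0,"dy": 0.2,"dz": 7.3,"hand": 1},
    {"ax": 0,"ay": 0,"az": 0,"dx": 0,"dy": 0.2,"dz": 7.3,"hand": 1},
  ],
)

```text
clock: 6.15
eef_pos: [500.0, -38.6, 37.2]
tool_rot: [3.141, 0.001, 2.953]
force: [-0.9, 0.2, -5.4]
width: 20.9
gripper_force: 59.7
```

```bash
python3 - <<'E'
from h import *
go(499,-41,34,2.953)
E
```

```text
at [500.  -38.6  37.2] [3.141e+00 1.000e-03 2.953e+00] F [-0.9  0.2 -5.4] w 20.9 t 6.15
shift cm [ 0.06 -0.26  0.32] turn [ 0.     0.001 -0.   ]
```

Request:
send_rows(
  series=[
    {"ax": 0,"ay": 0,"az": 0,"dx": 0,"dy": -0.2,"dz": 0.05,"hand": 1},
    {"ax": 0,"ay": 0,"az": 0,"dx": 0,"dy": -0.2,"dz": 0.1,"hand": 1},
    {"ax": 0,"ay": 0,"az": 0,"dx": 0,"dy": -0.2,"dz": 0.15,"hand": 1},
    {"ax": 0,"ay": 0,"az": 0,"dx": 0,"dy": -0.2,"dz": 0.15,"hand": 1},
  ],
)

```text
clock: 6.55
eef_pos: [499.2, -40.6, 35.0]
tool_rot: [3.142, -0.0, 2.953]
force: [0.7, 1.0, -6.1]
width: 20.7
gripper_force: 59.7
```

Request:
send_rows(
  series=[
    {"ax": 0,"ay": 0,"az": 0,"dx": 0,"dy": 0,"dz": 0.05,"hand": 1},
    {"ax": 0,"ay": 0,"az": 0,"dx": 0,"dy": 0,"dz": 0.1,"hand": 1},
    {"ax": 0,"ay": 0,"az": 0,"dx": 0,"dy": 0,"dz": 0.15,"hand": 1},
    {"ax": 0,"ay": 0,"az": 0,"dx": 0,"dy": 0,"dz": 0.15,"hand": 1},
  ],
)

```text
clock: 6.95
eef_pos: [499.2, -40.6, 33.5]
tool_rot: [-3.142, -0.0, 2.953]
force: [-0.6, -0.3, -5.6]
width: 20.6
gripper_force: 59.7
```

Request:
send_rows(
  series=[
    {"ax": 0,"ay": 0,"az": 0,"dx": 0,"dy": 0,"dz": 0.05,"hand": 1},
    {"ax": 0,"ay": 0,"az": 0,"dx": 0,"dy": 0,"dz": 0.1,"hand": 1},
    {"ax": 0,"ay": 0,"az": 0,"dx": 0,"dy": 0,"dz": 0.1,"hand": 1},
    {"ax": 0,"ay": 0,"az": 0,"dx": 0,"dy": 0,"dz": 0.1,"hand": 1},
  ],
)

```text
clock: 7.35
eef_pos: [499.2, -40.6, 32.7]
tool_rot: [3.142, -0.0, 2.953]
force: [0.5, 0.9, -2.9]
width: 20.7
gripper_force: 60.3
```

Contact came at the height of a flat plate, so the right plate is probably the flat one. I'll release the straightedge and test it by pressing.

Request:
send_rows(
  series=[
    {"ax": 0,"ay": 0,"az": 0,"dx": 0,"dy": 0,"dz": 0,"hand": 0.8},
    {"ax": 0,"ay": 0,"az": 0,"dx": 0,"dy": 0,"dz": 0,"hand": 0.58},
    {"ax": 0,"ay": 0,"az": 0,"dx": 0,"dy": 0,"dz": 0,"hand": 0.58},
    {"ax": 0,"ay": 0,"az": 0,"dx": 0,"dy": 0,"dz": 0,"hand": 0.58},
    {"ax": 0,"ay": 0,"az": 0,"dx": 0,"dy": 0,"dz": -3,"hand": 0.58},
    {"ax": 0,"ay": 0,"az": 0,"dx": 0,"dy": 0,"dz": -6,"hand": 0.58},
    {"ax": 0,"ay": 0,"az": 0,"dx": 3,"dy": 0,"dz": -6,"hand": 1},
    {"ax": 0,"ay": 0,"az": 0,"dx": 7.5,"dy": 0,"dz": -6,"hand": 1},
    {"ax": 0,"ay": 0,"az": 0,"dx": 7.5,"dy": 0,"dz": -6,"hand": 1},
    {"ax": 0,"ay": 0,"az": 0,"dx": 7.5,"dy": 0,"dz": -5,"hand": 1},
  ],
)

```text
clock: 8.35
eef_pos: [425.9, -26.4, 83.3]
tool_rot: [3.141, 0.002, 2.953]
force: [1.1, -0.2, 0.1]
width: 0.0
gripper_force: 0.0
```

```bash
python3 - <<'E'
from h import *
go(425.3,-26.9,62,2.953)
w=snap('wrist','w2.png')
E
```

```text
at [425.9 -26.4  83.3] [3.141e+00 2.000e-03 2.953e+00] F [ 1.1 -0.2  0.1] w 0.0 t 8.35
shift cm [ 0.05 -0.06  2.13] turn [0.    0.002 0.   ]
```

View pics/w2.png

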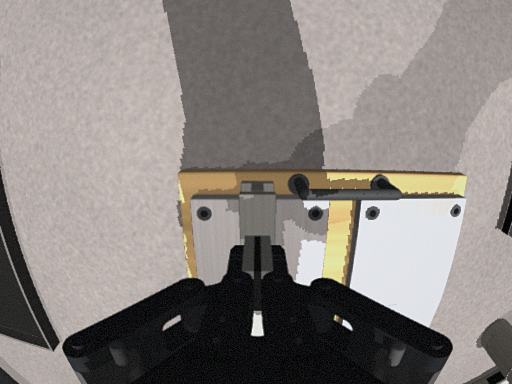

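The straightedge lies upright on the right plate, with its near end at (257,188) and the shut fingers above it. Now I press.

Request:
send_rows(
  series=[
    {"ax": 0,"ay": 0,"az": 0,"dx": 0,"dy": 0,"dz": 1.2,"hand": 1},
    {"ax": 0,"ay": 0,"az": 0,"dx": 0,"dy": 0,"dz": 2.1,"hand": 1},
    {"ax": 0,"ay": 0,"az": 0,"dx": 0,"dy": 0,"dz": 2.3,"hand": 1},
    {"ax": 0,"ay": 0,"az": 0,"dx": 0,"dy": 0,"dz": 2.4,"hand": 1},
    {"ax": 0,"ay": 0,"az": 0,"dx": 0,"dy": 0,"dz": 2.4,"hand": 1},
  ],
)

```text
clock: 8.9
eef_pos: [427.0, -26.7, 59.9]
tool_rot: [3.141, 0.003, 2.952]
force: [-3.0, 0.9, 28.9]
width: 0.3
gripper_force: 14.4
```

Request:
send_rows(
  series=[
    {"ax": 0,"ay": 0,"az": 0,"dx": 0,"dy": 0,"dz": -1,"hand": 1},
    {"ax": 0,"ay": 0,"az": 0,"dx": 0,"dy": 0,"dz": -2.5,"hand": 1},
    {"ax": 0,"ay": 0,"az": 0,"dx": -5,"dy": 0,"dz": -2.5,"hand": 1},
    {"ax": 0,"ay": 0,"az": 0,"dx": -10,"dy": 0,"dz": -2.5,"hand": 1},
    {"ax": 0,"ay": 0,"az": 0,"dx": -15,"dy": 0,"dz": -2.5,"hand": 1},
    {"ax": 0,"ay": 0,"az": 0,"dx": -15,"dy": 0,"dz": -2.5,"hand": 1},
    {"ax": 0,"ay": 0,"az": 0,"dx": -15,"dy": 0,"dz": -1,"hand": 1},
    {"ax": 0,"ay": 0,"az": 0,"dx": -15,"dy": 0,"dz": -0.3,"hand": 1},
    {"ax": 0,"ay": 0,"az": 0,"dx": -15,"dy": 0,"dz": -0.2,"hand": 1},
    {"ax": 0,"ay": 0,"az": 0,"dx": -15,"dy": 0,"dz": -0.2,"hand": 1},
  ],
)

```text
clock: 9.9
eef_pos: [572.4, -54.6, 60.2]
tool_rot: [3.142, -0.001, 2.953]
force: [-0.8, -0.2, -0.2]
width: 0.0
gripper_force: 0.0
```

```bash
python3 - <<'E'
from h import *
go(572.7,-55.1,60,2.953)
E
```

```text
at [572.4 -54.6  60.2] [ 3.142e+00 -1.000e-03  2.953e+00] F [-0.8 -0.2 -0.2] w 0.0 t 9.9
shift cm [-0.04 -0.04  0.02] turn [ 0.    -0.001 -0.   ]
```

Request:
send_rows(
  series=[
    {"ax": 0,"ay": 0,"az": 0,"dx": 0,"dy": 0,"dz": 0.1,"hand": 1},
    {"ax": 0,"ay": 0,"az": 0,"dx": 0,"dy": 0,"dz": 0.2,"hand": 1},
    {"ax": 0,"ay": 0,"az": 0,"dx": 0,"dy": 0,"dz": 0.25,"hand": 1},
    {"ax": 0,"ay": 0,"az": 0,"dx": 0,"dy": 0,"dz": 0.25,"hand": 1},
  ],
)

```text
clock: 10.3
eef_pos: [572.5, -54.6, 60.0]
tool_rot: [3.141, -0.0, 2.953]
force: [-5.3, 1.3, 18.5]
width: 0.2
gripper_force: 9.4
```

Both ends press at z = 60.0 with no rocking, so the right plate is flat. Now the straightedge goes back to the tray.

Request:
send_rows(
  series=[
    {"ax": 0,"ay": 0,"az": 0,"dx": 0,"dy": 0,"dz": -2.5,"hand": 1},
    {"ax": 0,"ay": 0,"az": 0,"dx": 2,"dy": 0,"dz": -4,"hand": 0.58},
    {"ax": 0,"ay": 0,"az": 0,"dx": 6,"dy": 0,"dz": -4,"hand": 0.58},
    {"ax": 0,"ay": 0,"az": 0,"dx": 7.4,"dy": 0,"dz": -4,"hand": 0.58},
    {"ax": 0,"ay": 0,"az": 0,"dx": 7.4,"dy": 0,"dz": -4,"hand": 0.58},
    {"ax": 0,"ay": 0,"az": 0,"dx": 7.4,"dy": 0,"dz": -4,"hand": 0.58},
  ],
)

```text
clock: 10.9
eef_pos: [501.3, -40.8, 98.2]
tool_rot: [3.141, 0.002, 2.953]
force: [-0.3, -0.5, 0.1]
width: 35.9
gripper_force: 0.0
```

```bash
python3 - <<'E'
from h import *
go(499.2,-40.6,33,2.953)
w=snap('wrist','w3.png')
E
```

```text
at [501.3 -40.8  98.2] [3.141e+00 2.000e-03 2.953e+00] F [-0.3 -0.5  0.1] w 35.9 t 10.9
shift cm [ 0.22 -0.02  6.52] turn [ 0.     0.002 -0.   ]
```

View pics/w3.png

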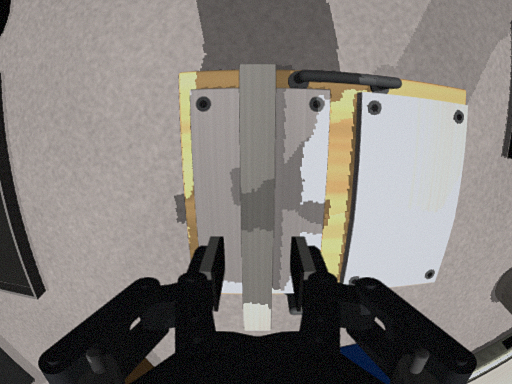

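The straightedge is centred between the fingers, which are at (212,265) and (300,265). I'll descend, grip and lift.

Request:
send_rows(
  series=[
    {"ax": 0,"ay": 0,"az": 0,"dx": 0.2,"dy": 0,"dz": 3,"hand": 0.58},
    {"ax": 0,"ay": 0,"az": 0,"dx": 0.2,"dy": 0,"dz": 5.5,"hand": 0.58},
    {"ax": 0,"ay": 0,"az": 0,"dx": 0.2,"dy": 0,"dz": 6.4,"hand": 0.58},
    {"ax": 0,"ay": 0,"az": 0,"dx": 0.2,"dy": 0,"dz": 6.4,"hand": 0.65},
    {"ax": 0,"ay": 0,"az": 0,"dx": 0.2,"dy": 0,"dz": 6.4,"hand": 1},
    {"ax": 0,"ay": 0,"az": 0,"dx": 0.2,"dy": 0,"dz": 6.4,"hand": 1},
    {"ax": 0,"ay": 0,"az": 0,"dx": 0.2,"dy": 0,"dz": 6.4,"hand": 1},
    {"ax": 0,"ay": 0,"az": 0,"dx": 0.2,"dy": 0,"dz": 5,"hand": 1},
    {"ax": 0,"ay": 0,"az": 0,"dx": 0.2,"dy": 0,"dz": 2,"hand": 1},
    {"ax": 0,"ay": 0,"az": 0,"dx": 0.2,"dy": 0,"dz": -1,"hand": 1},
  ],
)

```text
clock: 11.95
eef_pos: [497.5, -40.3, 108.8]
tool_rot: [-3.141, -0.002, 2.953]
force: [1.1, -0.4, -5.9]
width: 20.8
gripper_force: 59.2
```

```bash
python3 - <<'E'
from h import *
go(424.7,-365,110,3.006)
E
```

```text
at [497.5 -40.3 108.8] [-3.141e+00 -2.000e-03  2.953e+00] F [ 1.1 -0.4 -5.9] w 20.8 t 11.95
shift cm [  1.05 -33.26  -0.11] turn [-0.    -0.002 -0.053]
```

Request:
send_rows(
  series=[
    {"ax": 0,"ay": 0,"az": 0,"dx": 0,"dy": -3,"dz": 0,"hand": 1},
    {"ax": 0,"ay": 0,"az": -0.02,"dx": 0.3,"dy": -7.5,"dz": 0,"hand": 1},
    {"ax": 0,"ay": 0,"az": -0.053,"dx": 0.6,"dy": -12,"dz": 0,"hand": 1},
    {"ax": 0,"ay": 0,"az": -0.053,"dx": 0.8,"dy": -17,"dz": 0,"hand": 1},
    {"ax": 0,"ay": 0,"az": -0.053,"dx": 1,"dy": -22,"dz": 0,"hand": 1},
    {"ax": 0,"ay": 0,"az": -0.053,"dx": 1,"dy": -27,"dz": 0,"hand": 1},
    {"ax": 0,"ay": 0,"az": -0.053,"dx": 1,"dy": -31,"dz": 0,"hand": 1},
    {"ax": 0,"ay": 0,"az": -0.053,"dx": 1,"dy": -33.3,"dz": 0,"hand": 1},
    {"ax": 0,"ay": 0,"az": -0.053,"dx": 1,"dy": -33.3,"dz": 0,"hand": 1},
    {"ax": 0,"ay": 0,"az": -0.053,"dx": 1,"dy": -33.3,"dz": 0,"hand": 1},
  ],
)

```text
clock: 12.95
eef_pos: [425.2, -365.4, 108.0]
tool_rot: [3.141, -0.001, 3.004]
force: [-0.4, 1.3, -4.8]
width: 20.7
gripper_force: 59.7
```

```bash
python3 - <<'E'
from h import *
go(424.7,-365,8,3.006)
E
```

```text
at [ 425.2 -365.4  108. ] [ 3.141e+00 -1.000e-03  3.004e+00] F [-0.4  1.3 -4.8] w 20.7 t 12.95
shift cm [ 0.05  0.03 10.  ] turn [ 0.001 -0.001 -0.002]
```

Request:
send_rows(
  series=[
    {"ax": 0,"ay": 0,"az": -0.002,"dx": 0,"dy": 0,"dz": 4,"hand": 1},
    {"ax": 0,"ay": 0,"az": -0.002,"dx": 0,"dy": 0,"dz": 7.5,"hand": 1},
    {"ax": 0,"ay": 0,"az": -0.002,"dx": 0,"dy": 0,"dz": 9.3,"hand": 1},
    {"ax": 0,"ay": 0,"az": -0.002,"dx": 0,"dy": 0,"dz": 9.8,"hand": 1},
    {"ax": 0,"ay": 0,"az": -0.002,"dx": 0,"dy": 0,"dz": 9.9,"hand": 1},
    {"ax": 0,"ay": 0,"az": -0.002,"dx": 0,"dy": 0,"dz": 10.0,"hand": 1},
    {"ax": 0,"ay": 0,"az": -0.002,"dx": 0,"dy": 0,"dz": 10.1,"hand": 1},
    {"ax": 0,"ay": 0,"az": -0.002,"dx": 0,"dy": 0,"dz": 10.1,"hand": 1},
  ],
)

```text
clock: 13.75
eef_pos: [427.1, -366.1, 8.2]
tool_rot: [-3.14, 0.002, 3.008]
force: [1.5, 0.1, -0.3]
width: 20.6
gripper_force: 60.3
```

Request:
send_rows(
  series=[
    {"ax": 0,"ay": 0,"az": 0,"dx": 0,"dy": 0,"dz": 0.05,"hand": 1},
    {"ax": 0,"ay": 0,"az": 0,"dx": 0,"dy": 0,"dz": 0.05,"hand": 0.8},
    {"ax": 0,"ay": 0,"az": 0,"dx": 0,"dy": 0,"dz": 0.05,"hand": 0.58},
    {"ax": 0,"ay": 0,"az": 0,"dx": 0,"dy": 0,"dz": 0.05,"hand": 0.58},
    {"ax": 0,"ay": 0,"az": 0,"dx": 0,"dy": 0,"dz": 0.05,"hand": 0.58},
    {"ax": 0,"ay": 0,"az": 0,"dx": 0,"dy": 0,"dz": -2,"hand": 0.58},
    {"ax": 0,"ay": 0,"az": 0,"dx": 0,"dy": 0,"dz": -5,"hand": 0.58},
    {"ax": 0,"ay": 0,"az": 0,"dx": 0,"dy": 0,"dz": -10,"hand": 0},
    {"ax": 0,"ay": 0,"az": 0,"dx": 0,"dy": 0,"dz": -15,"hand": 0},
    {"ax": 0,"ay": 0,"az": 0,"dx": 0,"dy": 0,"dz": -17,"hand": 0},
  ],
)

```text
clock: 14.75
eef_pos: [427.5, -367.4, 181.7]
tool_rot: [-3.138, 0.006, 3.007]
force: [-0.2, -1.3, 0.2]
width: 77.7
gripper_force: 0.0
```

```bash
python3 - <<'E'
from h import *
w=snap('wrist')
g=cv2.cvtColor(w['pixels'],cv2.COLOR_RGB2GRAY)
m=((g>150)*255).astype('u1')
for c in cv2.findContours(m,cv2.RETR_EXTERNAL,cv2.CHAIN_APPROX_NONE)[0]:
    b=cv2.boundingRect(c)
    if cv2.contourArea(c)>200 and b[3]<220:
        r=cv2.minAreaRect(np.array([fz(w,u,v,34)[:2] for u,v in c[:,0]],np.float32));print(b,np.round(r[0],1),np.round(r[1],1),r[2])
print('to waypoint');go(450,150,200,2.953)
go(460,345,200,2.953)
E
```

```text
(484, 348, 28, 21) [890.2  94.2] [59.6 99.4] 0.13111530244350433
(365, 336, 45, 46) [ 754.4 -205.8] [134.4  64.2] 23.237865447998047
(0, 336, 33, 35) [ 739.8 -942.1] [ 60.7 167.7] 31.631845474243164
(192, 208, 23, 23) [ 465.2 -431.3] [24.  25.7] 79.31797790527344
(249, 171, 21, 93) [ 474.2 -371.5] [ 22.  107.3] 81.7634506225586
(196, 99, 22, 108) [ 396.8 -414. ] [ 20.9 110.7] 81.32161712646484
(248, 78, 23, 70) [ 363. -357.] [21.3 68. ] 82.11710357666016
(265, 0, 68, 25) [ 266.6 -304.1] [66.1 26.5] 85.8766098022461
to waypoint
at [ 428.3 -368.1  183.2] [-3.136  0.009  3.007] F [ 0.4 -0.6  1.2] w 83.6 t 14.8
shift cm [ 4.77 51.62 -1.99] turn [-0.005  0.009  0.054]
at [ 428.3 -368.1  183.2] [-3.136  0.009  3.007] F [ 0.4 -0.6  1.2] w 83.6 t 14.8
shift cm [ 6.39 71.08 -2.1 ] turn [-0.005  0.009  0.054]
```

Request:
send_rows(
  series=[
    {"ax": 0,"ay": 0,"az": 0,"dx": 4.8,"dy": 51.6,"dz": -2,"hand": 0},
    {"ax": 0,"ay": 0.009,"az": 0.054,"dx": 4.8,"dy": 51.6,"dz": -2,"hand": 0},
    {"ax": 0,"ay": 0.009,"az": 0.054,"dx": 4.8,"dy": 51.6,"dz": -2,"hand": 0},
    {"ax": 0,"ay": 0.009,"az": 0.054,"dx": 4.8,"dy": 51.6,"dz": -2,"hand": 0},
    {"ax": 0,"ay": 0.009,"az": 0.054,"dx": 4.8,"dy": 51.6,"dz": -2,"hand": 0},
    {"ax": 0,"ay": 0.009,"az": 0.054,"dx": 4.8,"dy": 51.6,"dz": -2,"hand": 0},
    {"ax": 0,"ay": 0.009,"az": 0.054,"dx": 4.8,"dy": 51.6,"dz": -2,"hand": 0},
    {"ax": 0,"ay": 0.009,"az": 0.054,"dx": 4.8,"dy": 51.6,"dz": -2,"hand": 0},
    {"ax": 0,"ay": 0.009,"az": 0.054,"dx": 4.8,"dy": 51.6,"dz": -2,"hand": 0},
    {"ax": 0,"ay": 0.009,"az": 0.054,"dx": 4.8,"dy": 51.6,"dz": -2,"hand": 0},
  ],
)

```text
clock: 15.8
eef_pos: [446.1, 135.5, 196.3]
tool_rot: [-3.141, -0.009, 2.954]
force: [1.0, -0.6, 0.5]
width: 85.6
gripper_force: 0.0
```

```bash
python3 - <<'E'
from h import *
go(450,320,220,2.96)
E
```

```text
at [446.1 135.5 196.3] [-3.141 -0.009  2.954] F [ 1.  -0.6  0.5] w 85.6 t 15.8
shift cm [ 3.09 18.2  -2.35] turn [-0.    -0.009 -0.006]
```

Request:
send_rows(
  series=[
    {"ax": 0,"ay": -0.009,"az": -0.006,"dx": 3,"dy": 18.2,"dz": -2.4,"hand": 0},
    {"ax": 0,"ay": -0.009,"az": -0.006,"dx": 3,"dy": 18.2,"dz": -2.4,"hand": 0},
    {"ax": 0,"ay": -0.009,"az": -0.006,"dx": 3,"dy": 18.2,"dz": -2.4,"hand": 0},
    {"ax": 0,"ay": -0.009,"az": -0.006,"dx": 3,"dy": 18.2,"dz": -2.4,"hand": 0},
    {"ax": 0,"ay": -0.009,"az": -0.006,"dx": 3,"dy": 18.2,"dz": -2.4,"hand": 0},
    {"ax": 0,"ay": -0.009,"az": -0.006,"dx": 3,"dy": 18.2,"dz": -2.4,"hand": 0},
  ],
)

```text
clock: 16.4
eef_pos: [450.6, 318.3, 220.0]
tool_rot: [-3.14, -0.0, 2.962]
force: [-0.0, -0.5, -1.1]
width: 85.4
gripper_force: 0.0
```

```bash
python3 - <<'E'
from h import *
import pickle
w=snap('wrist');pickle.dump(w,open('w4.pkl','wb'))
go(450,320,220,2.96)
c=w['pixels'][0:384,60:460,::-1];cv2.imwrite('pics/w4.png',cv2.resize(c,(600,576)))
E
```

```text
at [450.9 316.8 220. ] [-3.140e+00 -1.000e-03  2.959e+00] F [-0.1 -0.2  0.3] w 85.2 t 16.45
shift cm [0.15 0.3  0.  ] turn [-0.002 -0.001 -0.001]
```

View pics/w4.png

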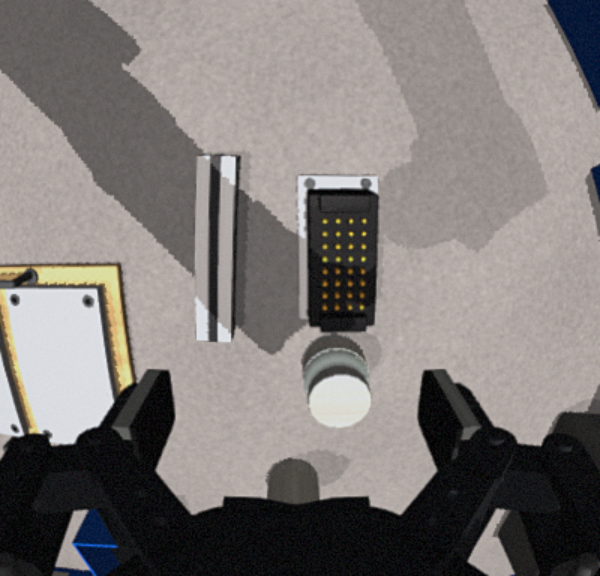

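```bash
python3 - <<'E'
from h import *
import pickle
w=pickle.load(open('w4.pkl','rb'))
p=w['pixels'];hsv=cv2.cvtColor(p,cv2.COLOR_RGB2HSV);g=cv2.cvtColor(p,cv2.COLOR_RGB2GRAY)
f=lambda x,y,z:fz(w,60+x/1.5,y/1.5,z)[:2]
a,b=f(298,175,10),f(380,177,10);print('near corners',a,b,np.hypot(*(b-a)),np.arctan2(-(b-a)[0],(b-a)[1]))
s1,s2=f(309,184,10),f(366,184,10);print('screws',s1,s2,np.arctan2(-(s2-s1)[0],(s2-s1)[1]))
e=f(300,318,10)-f(298,176,10);print('side',np.hypot(*e),np.arctan2(e[1],e[0]))
sub=(slice(130,215),slice(255,315))
m=((hsv[...,0]>15)&(hsv[...,0]<35)&(hsv[...,1]>110)&(g>50)).astype('u1')
mm=np.zeros_like(m);mm[sub]=m[sub];yy,xx=np.nonzero(mm)
P=np.array([fz(w,u,v,60)[:2] for u,v in zip(xx,yy)],np.float32)
print('pins',cv2.minAreaRect(P),len(P))
mm[:]=0;mm[115:222,250:318]=(g[115:222,250:318]<62);mm=cv2.morphologyEx(mm,cv2.MORPH_CLOSE,np.ones((5,5)))
c=max(cv2.findContours(mm,cv2.RETR_EXTERNAL,cv2.CHAIN_APPROX_NONE)[0],key=cv2.contourArea)
print(cv2.boundingRect(c));print('body54',cv2.minAreaRect(np.array([fz(w,u,v,54)[:2] for u,v in c[:,0]],np.float32)))
for yaw in(-.17,-.16):
    print((a+b)/2+60*np.array([np.cos(yaw),np.sin(yaw)]))
E
```

```text
near corners [393.01296535 330.87841308] [405.15317092 394.88428559] 65.14703605363529 -0.18744661827508738
screws [401.58181159 338.13154318] [409.0046756  382.82196429] -0.16459259495730186
side 119.13414346321021 -0.16386456202666147
pins ((457.6112976074219, 351.8924865722656), (30.260255813598633, 67.3128662109375), 80.65393829345703) 363
(265, 126, 47, 95)
body54 ((457.4606628417969, 351.34521484375), (49.96289825439453, 105.8066177368164), 80.1847915649414)
[458.21815415 352.73040839]
[458.31670514 353.32225694]
```

Centre (458, 352), yaw −0.166. The pin block spans (298..380, 175..330) in the enlarged view. The offcut and jar are clear of the finger paths.

```bash
python3 - <<'E'
from h import *
go(458,352.2,100,2.976)
E
```

```text
at [450.9 316.8 220. ] [-3.140e+00 -1.000e-03  2.959e+00] F [-0.1 -0.2  0.3] w 85.2 t 16.45
shift cm [-0.06  3.63 11.99] turn [-0.002 -0.001 -0.017]
```

Request:
send_rows(
  series=[
    {"ax": 0,"ay": 0,"az": -0.017,"dx": -0.1,"dy": 3,"dz": 3,"hand": 0},
    {"ax": 0,"ay": 0,"az": -0.017,"dx": -0.1,"dy": 3.6,"dz": 7,"hand": 0},
    {"ax": 0,"ay": 0,"az": -0.017,"dx": -0.1,"dy": 3.6,"dz": 11,"hand": 0},
    {"ax": 0,"ay": 0,"az": -0.017,"dx": -0.1,"dy": 3.6,"dz": 12,"hand": 0},
    {"ax": 0,"ay": 0,"az": -0.017,"dx": -0.1,"dy": 3.6,"dz": 12,"hand": 0},
    {"ax": 0,"ay": 0,"az": -0.017,"dx": -0.1,"dy": 3.6,"dz": 12,"hand": 0},
  ],
)

```text
clock: 17.05
eef_pos: [460.0, 352.6, 102.1]
tool_rot: [3.141, 0.002, 2.975]
force: [-0.1, 0.5, -0.4]
width: 85.5
gripper_force: 0.0
```

```bash
python3 - <<'E'
from h import *
go(458,352.2,17,2.976)
E
```

```text
at [460.  352.6 102.1] [3.141e+00 2.000e-03 2.975e+00] F [-0.1  0.5 -0.4] w 85.5 t 17.05
shift cm [ 0.21 -0.08  8.51] turn [ 0.001  0.002 -0.001]
```

Request:
send_rows(
  series=[
    {"ax": 0,"ay": 0,"az": 0,"dx": 0.2,"dy": -0.1,"dz": 3,"hand": 0},
    {"ax": 0,"ay": 0,"az": 0,"dx": 0.2,"dy": -0.1,"dz": 6,"hand": 0},
    {"ax": 0,"ay": 0,"az": 0,"dx": 0.2,"dy": -0.1,"dz": 8,"hand": 0},
    {"ax": 0,"ay": 0,"az": 0,"dx": 0.2,"dy": -0.1,"dz": 8.5,"hand": 0},
    {"ax": 0,"ay": 0,"az": 0,"dx": 0.2,"dy": -0.1,"dz": 8.5,"hand": 0.25},
    {"ax": 0,"ay": 0,"az": 0,"dx": 0.2,"dy": -0.1,"dz": 8.5,"hand": 0.35},
    {"ax": 0,"ay": 0,"az": 0,"dx": 0.2,"dy": -0.1,"dz": 8.5,"hand": 1},
    {"ax": 0,"ay": 0,"az": 0,"dx": 0.2,"dy": -0.1,"dz": 8.5,"hand": 1},
    {"ax": 0,"ay": 0,"az": 0,"dx": 0.2,"dy": -0.1,"dz": 8.5,"hand": 1},
  ],
)

```text
clock: 17.95
eef_pos: [457.7, 352.6, 17.6]
tool_rot: [3.14, 0.002, 2.976]
force: [0.3, -2.1, 5.4]
width: 49.2
gripper_force: 64.6
```

```bash
python3 - <<'E'
from h import *
go(499.5,-40.9,130,2.953)
E
```

```text
at [457.7 352.6  17.6] [3.140e+00 2.000e-03 2.976e+00] F [ 0.3 -2.1  5.4] w 49.2 t 17.95
shift cm [-10.62 -38.11 -11.27] turn [0.001 0.002 0.023]
```

Request:
send_rows(
  series=[
    {"ax": 0,"ay": 0,"az": 0,"dx": 0,"dy": 0,"dz": -1.5,"hand": 1},
    {"ax": 0,"ay": 0,"az": 0,"dx": 0,"dy": 0,"dz": -5,"hand": 1},
    {"ax": 0,"ay": 0,"az": 0,"dx": 0,"dy": 0,"dz": -9,"hand": 1},
    {"ax": 0,"ay": 0,"az": 0.023,"dx": -0.8,"dy": -3,"dz": -11.3,"hand": 1},
    {"ax": 0,"ay": 0,"az": 0.023,"dx": -2,"dy": -7.5,"dz": -11.3,"hand": 1},
    {"ax": 0,"ay": 0,"az": 0.023,"dx": -3.5,"dy": -12,"dz": -11.3,"hand": 1},
    {"ax": 0,"ay": 0,"az": 0.023,"dx": -4.8,"dy": -17,"dz": -11.3,"hand": 1},
    {"ax": 0,"ay": 0,"az": 0.023,"dx": -6,"dy": -21.5,"dz": -11.3,"hand": 1},
    {"ax": 0,"ay": 0,"az": 0.023,"dx": -7.3,"dy": -26,"dz": -11.3,"hand": 1},
    {"ax": 0,"ay": 0,"az": 0.023,"dx": -8.5,"dy": -30.5,"dz": -11.3,"hand": 1},
  ],
)

```text
clock: 18.95
eef_pos: [490.3, 35.9, 129.8]
tool_rot: [3.141, 0.001, 2.954]
force: [0.6, 0.1, -5.7]
width: 49.0
gripper_force: 64.5
```

Request:
send_rows(
  series=[
    {"ax": 0,"ay": 0,"az": 0,"dx": -1.1,"dy": -4,"dz": 0,"hand": 1},
    {"ax": 0,"ay": 0,"az": 0,"dx": -1.9,"dy": -6.8,"dz": 0,"hand": 1},
    {"ax": 0,"ay": 0,"az": 0,"dx": -2.1,"dy": -7.6,"dz": 0,"hand": 1},
    {"ax": 0,"ay": 0,"az": 0,"dx": -2.1,"dy": -7.6,"dz": 0,"hand": 1},
    {"ax": 0,"ay": 0,"az": 0,"dx": -2.1,"dy": -7.6,"dz": 0,"hand": 1},
    {"ax": 0,"ay": 0,"az": 0,"dx": -2.1,"dy": -7.6,"dz": 0,"hand": 1},
  ],
)

```text
clock: 19.55
eef_pos: [496.7, -38.7, 128.8]
tool_rot: [3.141, -0.0, 2.957]
force: [0.5, -0.1, -5.5]
width: 49.3
gripper_force: 64.5
```

```bash
python3 - <<'E'
from h import *
go(499.5,-40.9,52,2.953)
w=snap('wrist','w5.png')
E
```

```text
at [496.7 -38.7 128.8] [ 3.141 -0.     2.957] F [ 0.5 -0.1 -5.5] w 49.3 t 19.55
shift cm [-0.32 -0.17  7.68] turn [ 0.001 -0.     0.004]
```

View pics/w5.png

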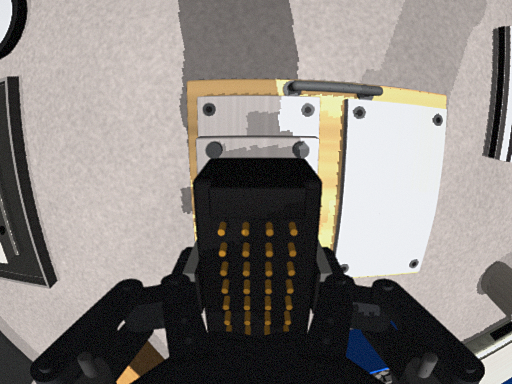

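The block is held squarely, pins at (258,270), over the right plate. I'll lower it.

Request:
send_rows(
  series=[
    {"ax": 0,"ay": 0,"az": 0.003,"dx": -0.3,"dy": -0.2,"dz": 3,"hand": 1},
    {"ax": 0,"ay": 0,"az": 0.003,"dx": -0.3,"dy": -0.2,"dz": 6,"hand": 1},
    {"ax": 0,"ay": 0,"az": 0.003,"dx": -0.3,"dy": -0.2,"dz": 7.4,"hand": 1},
    {"ax": 0,"ay": 0,"az": 0.003,"dx": -0.3,"dy": -0.2,"dz": 7.6,"hand": 1},
    {"ax": 0,"ay": 0,"az": 0.003,"dx": -0.3,"dy": -0.2,"dz": 7.7,"hand": 1},
    {"ax": 0,"ay": 0,"az": 0.003,"dx": -0.3,"dy": -0.2,"dz": 7.8,"hand": 1},
    {"ax": 0,"ay": 0,"az": 0.003,"dx": -0.3,"dy": -0.2,"dz": 7.9,"hand": 1},
    {"ax": 0,"ay": 0,"az": 0.003,"dx": -0.3,"dy": -0.2,"dz": 7.9,"hand": 1},
  ],
)

```text
clock: 20.4
eef_pos: [499.8, -43.4, 50.3]
tool_rot: [-3.142, 0.001, 2.951]
force: [0.7, -0.4, -6.6]
width: 49.0
gripper_force: 64.1
```

```bash
python3 - <<'E'
from h import *
go(499.2,-41,47.5,2.953)
E
```

```text
at [499.8 -43.4  50.3] [-3.142e+00  1.000e-03  2.951e+00] F [ 0.7 -0.4 -6.6] w 49.0 t 20.4
shift cm [0.1  0.22 0.28] turn [-0.     0.001 -0.002]
```

Request:
send_rows(
  series=[
    {"ax": 0,"ay": 0,"az": 0,"dx": 0.1,"dy": 0.2,"dz": 0.1,"hand": 1},
    {"ax": 0,"ay": 0,"az": 0,"dx": 0.1,"dy": 0.2,"dz": 0.15,"hand": 1},
    {"ax": 0,"ay": 0,"az": 0,"dx": 0.1,"dy": 0.2,"dz": 0.2,"hand": 1},
    {"ax": 0,"ay": 0,"az": 0,"dx": 0.1,"dy": 0.2,"dz": 0.25,"hand": 1},
    {"ax": 0,"ay": 0,"az": 0,"dx": 0.1,"dy": 0.2,"dz": 0.25,"hand": 1},
    {"ax": 0,"ay": 0,"az": 0,"dx": 0.1,"dy": 0.2,"dz": 0.25,"hand": 1},
  ],
)

```text
clock: 21.0
eef_pos: [498.7, -41.2, 47.6]
tool_rot: [3.142, 0.0, 2.951]
force: [-2.6, 1.3, 4.7]
width: 49.5
gripper_force: 65.4
```

Request:
send_rows(
  series=[
    {"ax": 0,"ay": 0,"az": 0,"dx": 0,"dy": 0,"dz": 0,"hand": 0.3},
    {"ax": 0,"ay": 0,"az": 0,"dx": 0,"dy": 0,"dz": 0,"hand": 0.1},
    {"ax": 0,"ay": 0,"az": 0,"dx": 0,"dy": 0,"dz": 0,"hand": 0},
    {"ax": 0,"ay": 0,"az": 0,"dx": 0,"dy": 0,"dz": 0,"hand": 0},
    {"ax": 0,"ay": 0,"az": 0,"dx": 0,"dy": 0,"dz": -1.5,"hand": 0},
    {"ax": 0,"ay": 0,"az": 0,"dx": 0,"dy": 0,"dz": -5,"hand": 0},
    {"ax": 0,"ay": 0,"az": 0,"dx": 0,"dy": 0,"dz": -10,"hand": 0},
    {"ax": 0,"ay": 0,"az": 0,"dx": 0,"dy": 0,"dz": -15,"hand": 0},
    {"ax": 0,"ay": 0,"az": 0,"dx": 3,"dy": -3,"dz": -16,"hand": 0},
    {"ax": 0,"ay": 0,"az": 0,"dx": 3,"dy": -3,"dz": -16,"hand": 0},
  ],
)

```text
clock: 22.0
eef_pos: [460.5, -68.0, 209.2]
tool_rot: [-3.14, 0.001, 2.946]
force: [-0.1, -0.2, -1.3]
width: 85.5
gripper_force: 0.0
```

```bash
python3 - <<'E'
from h import *
t=snap('wrist');c=t['pixels'][:,:,::-1];cv2.imwrite('pics/w6.png',c)
u=snap('top')['pixels'][:,:,::-1];cv2.imwrite('pics/c6.png',np.vstack([cv2.resize(c[40:330,100:480],(600,380)),cv2.resize(u[170:330,90:440],(480,220)).repeat(1,0) if 0 else cv2.copyMakeBorder(cv2.resize(u[170:330,90:440],(480,219)),0,0,60,60,0)]))
E
```

```text
(no output)
```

View pics/c6.png

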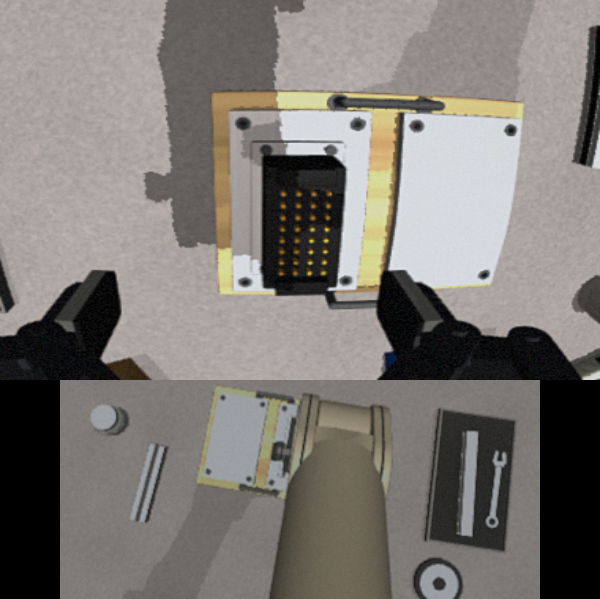

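The block stands on the right plate with its near foot corners at (252,142) and (346,143). The straightedge is back in the tray. One quick number check before handing in.

```bash
python3 - <<'E'
from h import *
w=snap('wrist')
a,b=fz(w,259.6,148.4,40)[:2],fz(w,319.1,149.2,40)[:2];e=b-a
c=(a+b)/2+60*np.array([np.cos(.189),-np.sin(.189)])
S=[fz(w,100+x/1.579,40+y/1.31,30)[:2] for x,y in((243,123),(358,124),(245,282),(346,281))]
m=np.mean(S,0);d=c-m;y=-.189;print(np.hypot(*e),np.arctan2(-e[0],e[1]),c,m,'along/across',d@[np.cos(y),np.sin(y)],d@[-np.sin(y),np.cos(y)])
print(read_state()['force'])
E
```

```text
63.79741397275995 -0.1946842250154425 [501.86807881 -37.14215105] [501.9143327  -34.67731756] along/across 0.4176547958217185 -2.4296312590924
[ 0.26252613 -0.66636183  0.71129972]
```

```bash
python3 -c "
from cell import finish_job
print(finish_job())"
```

```text
the job is handed in; nothing more can be done
None
```

The right plate is the flat one: the straightedge did not rock there when I pressed either end. I put the straightedge back in the tray, stood the pin block about 2 mm off that plate's middle (measured from the wrist camera), and handed the job in; no verdict came back.

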